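Clear the hob and hold its dial at the ignition click

TASK

The salt shaker was left standing on the gas hob: pick it up and stand it upright on the wooden chopping board, clear of the jam jar, and let go of it. Only then light the hob: turn its dial anticlockwise past the first two clicks to the third one (the largest dot, well short of the end stop) and keep holding it there against its return spring, as a flame needs when it catches; your program finishes while still holding the dial at the third click. Leave the jam jar, cup, saucer and pepper mill where they stand.

Things in the scene. Friction and masses are not known exactly. Their poses are not given: they have to be found in the camera images.
- hob: Fixed single-burner table-top gas hob of bare steel, 270 mm deep (x) by 250 mm wide (y), flat deck 60 mm above the table on four rubber feet. Origin under its centre at table height; x points from the dial side to the burner side, z up. The dial's axis is at x = -100 mm, y = 0 of it, the burner's centre at x = +40 mm, y = 0.
- pan_support (a point): Centre of the top of the hob's dark round pan support (8 spokes in a ring, 179 mm across), 87 mm above the table, over the burner; hob axes. The shaker stands on it at the start, up to 15 mm off-centre each way.
- dial_grip (a point): On the black dial's vertical axis, 90 mm above the table; turns with the dial: x along its grip bar to the pointer nose, z up. Bar: 44 mm long (x), 12 mm thick (y), flat sides to pinch from above, top 100 mm above the table; nose 4 mm wide, 6 mm out beyond the +x end. Bar stands on a round skirt 48 mm across, top 66.5 mm above the table; 25 mm or more free each side of the bar above it.
- dial (a joint): Dial angle, rad, growing anticlockwise seen from above. 0 = off (nose at the dash, along hob +x), the start. Clicks at 0.4 (small dot), 0.8 (middle dot), 1.2 (large dot; counts from 1.05 to 1.35); end stop 1.6. A spring pulls it back to 0 from every click: 0.05 Nm at 0, 0.11 Nm at 1.2, plus or minus 0.03 Nm between clicks; it never stays when let go.
- shaker_mid (a point): Centre, half-way up, of the loose salt shaker: clear glass foot with a grey metal dome top, round, 44 mm across (34 mm at the dome, the top 16 mm) and 90 mm tall, about 0.1 kg; z is its upright axis.
- shaker: The same salt shaker; origin at the centre of its underside.
- board_top (a point): Centre of the top face of the fixed wooden chopping board, 22 mm above the table; the board is 240 mm along its x and 340 mm along its y (y lies roughly toward the robot, so the jar stands toward -y, the far end). It lies left or right of the hob.
- jam_jar: Bystander: jam jar, 62 mm across, 99 mm tall, standing on the board about 110 mm from its centre toward its -y end; origin at the centre of its underside.
- saucer: Bystander: white saucer, 144 mm across, 16 mm tall, on the table on the other side of the hob from the board; origin at the centre of its underside.
- cup: Bystander: white cup, 94 mm across without its ear, 58 mm tall, standing on the saucer; origin at the centre of its underside.
- pepper_mill: Bystander: wooden pepper mill, 58 mm across, 170 mm tall, standing behind the saucer; origin at the centre of its underside.
Things that resemble listed ones, but are neither listed nor needed, are in the scene too. Leave any purple or yellow look-alike of the shaker alone.

How it is judged:
By the outcome, as a careful person would: the job done as asked, in the order asked, and still so for the second after the job is handed in, while the arm keeps its last pose, push and grip.
It also fails if it takes over 51 s, if anything falls off the work surface, if the arm or the gripper's body presses on something with over 40 N, if the wrist force passes 120 N, or if a joint passes its speed limit or range.

ROBOT

A 7-joint arm with a two-finger parallel gripper is mounted at the origin on a cart in front of the work surface, level with it; the furniture and walls round the work are solid. World frame = base frame: x ahead of the robot, y to its left, z up, the work surface at z = 0. Lengths are in mm, angles in rad, forces in N, time in s.
With the tool pointing down it reaches from about 400 to 900 mm from the base axis. Payload 5.5 kg.
Tool frame: the origin (TCP) lies midway between the tips of the shut fingers; the grasp point (between the pads) lies behind it (ctrl.hold_point_z is the z of the grasp point in the tool frame, in mm); z points along the fingers, y is the direction in which the jaws open and shut (so a half turn about z gives the same grasp; the last joint's range is limited). The gripper opens to 85 mm and grips with 20 to 120 N. Pads are 22 mm wide; open, the fingers measure 114 mm over their backs; the gripper's body (76 mm by 85 mm) begins 54 mm behind the grasp point. The pads swing forward as they close: fully open they stand 13 mm farther back than shut.
Start: joints at [1.598, 0.501, -0.427, 1.55, 0.221, 1.138, -0.21], TCP at [151.888, -632.005, 231.31] pointing down, gripper open.
Joint ranges: [-2.88, 2.88], [-0.31, 2.03], [-1.54, 1.56], [0.2, 2.42], [-1.41, 4.55], [0.19, 2.02], [-2.57, 2.57]. Speed limits (rad/s): [2.57, 2.57, 3.14, 3.14, 3.14, 3.14, 3.14].

INTERFACE

Orientations are given as a rotation vector (axis times angle).
In Python, from station import ctrl gives the robot as it stands.
- The arm moves only by the tool step_arm, never from a script. Its arguments are lists of equal length, an entry for each row: "linear": the shift along the tool's x, y, z in cm, a list of three; "dr": the turn, a rotation vector about the tool's x, y, z in rad, a list of three. In form: {"linear": [[tx, ty, tz], ...], "dr": [[ax, ay, az], ...]}. A call has 1 to 12 rows; each row is the pose to reach, as a shift and turn from the pose measured when the call began, along the tool's axes at that moment; what a row does not reach only later rows make up. A row lasts 1/10 s, in which the tool goes at most 50 mm and 8.59 degrees, less where a joint would pass 70% of its speed; a pose out of reach is approached as far as the arm can. A call with a gripper value outside its range is refused whole. "fingers" is the finger opening in cm, from 0 to 8.54, set as the call begins (left out, the last holds). The fingers move at their own pace and stop on an object; the grip force is fixed at half the most. Time passes only in rows, so rows that repeat a pose let the fingers close. It gives the time, the measured TCP pose, the force and the opening at its end, in the units of the state.
- ctrl.read_state(): the state, without advancing time (a new reading comes with each control period).
- ctrl.camera(name): name is "scene" or "top"; returns a dict with "image" (480x640x3 uint8, red, green, blue), "fx", "fy", "cx", "cy" (pixels), "R" (3x3) and "t" (3): a world point X has camera coordinates R X + t. Camera axes: x right, y down, z forward; pixel columns grow to the right and rows downward; lengths in mm; the calibration is good to about 2 mm. A picture is of the moment at which its call begins. There is no depth.
- ctrl.sign_off(): hands the job in, once; it reports no verdict.
The state is a dict: "time_s": time; "qpos": joint angles; "dq": joint speeds; "joint_torque": joint torques, N m; "ee_pos": TCP position; "tool_rot": TCP orientation; "wrist_force": force on the tool from outside, world axes, zero at the start; "torque": the same for the moment, N m; "opening": opening from 0.0 (shut) to 1.0 (fully open).
Only numpy, scipy, OpenCV 4.12 (cv2) and the standard library are available. Lean on these libraries where they do the work, as an engineer would, in place of code of your own. Each camera call takes 0.05 s, during which the arm holds its last target. There are 200 camera calls.

## Working session

There is one attempt and no reset: what is moved stays moved. The work goes in short steps, Python scripts to look and compute and a tool call to move; the robot and the scene stay as the last step left them, time stands still between calls to the robot, and variables do not carry over. Pictures are saved under pics/ and viewed, on a budget of 10 in all, crops included, one or two more only if the job needs it, and the job is handed in when it is done.

Besides the shell and the picture viewer there is one more tool, called after ">>>" as name(argument=value, ...) on one line, values as JSON. step_arm: Moves the arm, as the interface text tells. Its arguments: {"type":"object","properties":{"linear":{"type":"array"},"dr":{"type":"array"},"fingers":{"type":"number"}},"required":["linear","dr"]}

```bash
mkdir -p pics; python3 - <<'E'
from station import ctrl
import cv2,numpy as np,json
s=ctrl.read_state();print({k:np.round(v,3).tolist() for k,v in s.items()},ctrl.hold_point_z)
for n in("scene","top"):
    c=ctrl.camera(n);cv2.imwrite(f"pics/{n}0.png",c["image"][:,:,::-1])
    print(n,c["fx"],c["fy"],c["cx"],c["cy"],np.round(c["R"],4).tolist(),np.round(c["t"],1).tolist(),"pos",np.round(-np.array(c["R"]).T@c["t"],0))
E
```

```text
{'time_s': 0.0, 'qpos': [1.598, 0.502, -0.427, 1.551, 0.221, 1.138, -0.21], 'dq': [-0.001, -0.0, -0.0, -0.001, 0.001, 0.001, -0.0], 'joint_torque': [0.0, -56.953, -5.816, -28.094, 0.011, 0.012, 0.0], 'ee_pos': [151.658, -631.348, 230.25], 'tool_rot': [-3.118, -0.369, 0.0], 'wrist_force': [-0.233, 0.733, -0.054], 'torque': [-0.006, -0.022, -0.034], 'opening': 1.0} -18.700000000000003
scene 478.69492022145306 478.69492022145306 314.94217035458206 233.04964684817028 [[-0.6904, -0.7234, 0.0055], [-0.5073, 0.4786, -0.7167], [0.5158, -0.4976, -0.6974]] [391.2, 370.7, 951.3] pos [-33. 579. 927.]
top 455.5761356014912 455.5761356014912 314.8115977439035 238.85828486657323 [[-0.0094, -1.0, 0.003], [-0.9928, 0.009, -0.1193], [0.1193, -0.0041, -0.9929]] [-6.7, 591.2, 1169.9] pos [ 447.   -7. 1232.]
```

View pics/scene0.png

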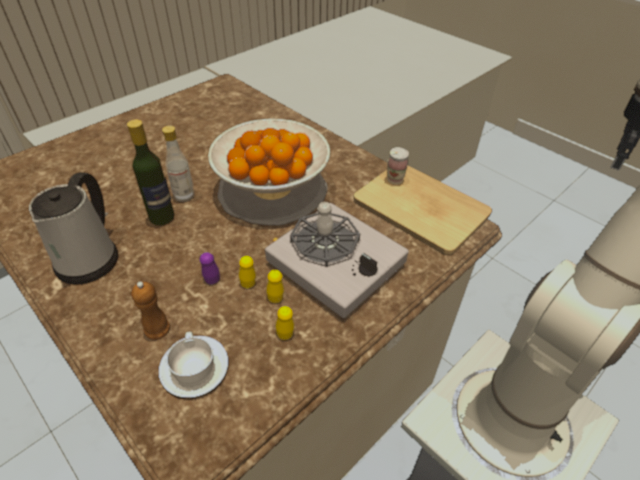

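View pics/top0.png

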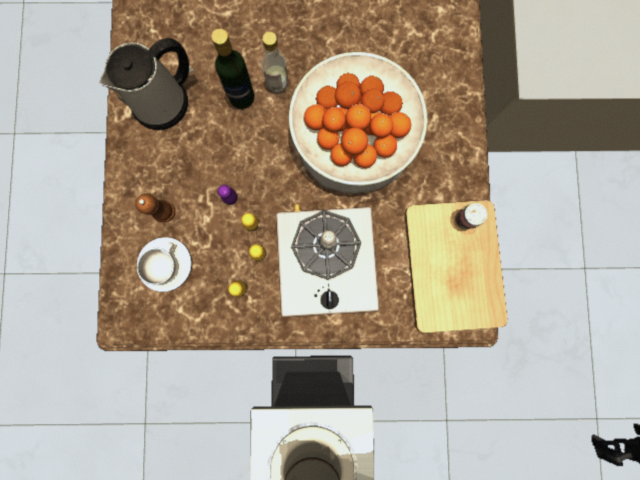

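The shaker stands on the hob: dome at scene (324,208), top (328,239). The dial is at top (330,300) and scene (368,264). The board is at top (457,266) with the jar at (472,215), and the decoys are purple and yellow. Next I'll zoom in on both views.

```bash
cat > h.py <<'E'
from station import ctrl
import cv2,numpy as np
def cam(n):
    c=ctrl.camera(n);c["R"]=np.array(c["R"]);c["t"]=np.array(c["t"]);return c
def ray(c,u,v):
    d=c["R"].T@np.array([(u-c["cx"])/c["fx"],(v-c["cy"])/c["fy"],1]);return -c["R"].T@c["t"],d/np.linalg.norm(d)
def onz(c,u,v,z):
    o,d=ray(c,u,v);return o+d*(z-o[2])/d[2]
def tri(c1,p1,c2,p2):
    (a,d),(b,e)=ray(c1,*p1),ray(c2,*p2)
    s,t=np.linalg.lstsq(np.c_[d,-e],b-a,rcond=None)[0]
    P,Q=a+s*d,b+t*e;return (P+Q)/2,np.linalg.norm(P-Q)
def px(c,X):
    q=c["R"]@np.array(X)+c["t"];return np.array([c["fx"]*q[0]/q[2]+c["cx"],c["fy"]*q[1]/q[2]+c["cy"]])
def crop(c,x,y,w,h,k):
    return cv2.resize(c["image"][y:y+h,x:x+w,::-1],None,fx=k,fy=k,interpolation=cv2.INTER_CUBIC)
E
python3 - <<'E'
from h import *
a,b=cam("scene"),cam("top")
A=crop(a,262,190,150,130,4)[:, :]
B=crop(b,270,200,120,120,4)
out=np.zeros((520,800,3),np.uint8)
A=cv2.resize(A,(415,360));out[:360,:415]=A;B=cv2.resize(B,(385,385));out[:385,415:]=B
cv2.imwrite("pics/z1.png",out)
# board mask
for n,c in(("top",b),("scene",a)):
    hsv=cv2.cvtColor(c["image"],cv2.COLOR_RGB2HSV)
    m=cv2.inRange(hsv,(12,90,140),(28,200,255))
    m=cv2.morphologyEx(m,cv2.MORPH_OPEN,np.ones((5,5)))
    k=max(cv2.findContours(m,0,2)[0],key=cv2.contourArea)
    print(n,cv2.contourArea(k),cv2.minAreaRect(k))
    ap=cv2.approxPolyDP(k,8,True)[:,0]
    for p in ap: print(p,np.round(onz(c,*p,22)))
print("shaker top",tri(a,(324,208),b,(328,238.5)),"dial",tri(a,(368,263),b,(330,300)))
print("jar top",tri(a,(398,154),b,(476,212)))
E
```

```text
top 5131.0 ((469.0785217285156, 263.667236328125), (149.2646942138672, 62.27638244628906), 83.2901611328125)
[486 187] [ 730. -478.   22.]
[470 190] [ 722. -435.   22.]
[487 209] [ 670. -478.   22.]
[483 224] [ 629. -465.   22.]
[451 240] [ 586. -377.   22.]
[443 226] [ 624. -357.   22.]
[455 262] [ 527. -385.   22.]
[440 283] [ 472. -342.   22.]
[449 300] [ 427. -364.   22.]
[467 296] [ 437. -412.   22.]
[471 338] [ 328. -417.   22.]
[479 323] [ 367. -440.   22.]
[492 332] [ 343. -473.   22.]
[506 322] [ 369. -511.   22.]
scene 5856.0 ((418.93670654296875, 201.5181884765625), (134.6993865966797, 58.83208084106445), 28.95099639892578)
[350 187] [ 708. -281.   22.]
[350 197] [ 676. -247.   22.]
[447 250] [ 353. -275.   22.]
[490 212] [ 357. -489.   22.]
[412 167] [ 643. -497.   22.]
[398 186] [ 612. -390.   22.]
[382 172] [ 691. -408.   22.]
shaker top (array([577.4608123 , -41.66157139, 164.81241006]), np.float64(3.484301993784345)) dial (array([432.06955229, -47.82347899,  79.67741079]), np.float64(2.6490111102518887))
jar top (array([ 646.8551157 , -416.12471912,  107.98397031]), np.float64(0.8857014195106505))
```

View pics/z1.png

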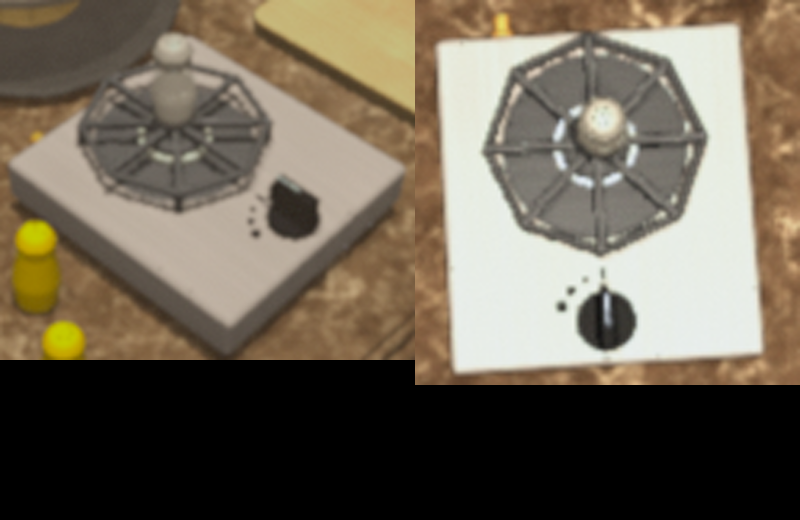

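The view shows the shaker upright on the pan support, with its dome at top-crop (602,118). The dial's nose points at the dash and the deck corners are clear. Next I'll turn these into positions.

```bash
python3 - <<'E'
from h import *
a,b=cam("scene"),cam("top")
fb=lambda x,y:((x-415)/3.208+270-.3,y/3.208+200-.3)
fa=lambda x,y:(x/2.767+262-.3,y/2.769+190-.3)
P=[onz(b,*fb(*p),60) for p in((438,43),(738,25),(762,352),(455,373))]
S=[onz(a,*fa(*p),60) for p in((8,168),(188,38),(404,172),(228,322))]
P=np.array(P)[:,:2];S=np.array(S)[:,:2]
for Q in (P,S):
    c=Q.mean(0);ux=(Q[0]+Q[1]-Q[2]-Q[3])/2;uy=(Q[0]+Q[3]-Q[1]-Q[2])/2
    print(Q.round(),c.round(1),np.linalg.norm(ux),np.linalg.norm(uy),np.degrees(np.arctan2(ux[1],ux[0])),np.degrees(np.arctan2(-uy[0],uy[1])))
    e=ux/np.linalg.norm(ux); print("dial pred",c-100*e,"burner",c+40*e)
print("support z87",onz(b,*fb(596,143),87),onz(a,*fa(174,138),87),tri(b,fb(596,143),a,fa(174,138)))
print("dial bar ends z100",onz(b,*fb(603,287),100),onz(b,*fb(607,347),100),'skirt z66', onz(b,*fb(607,320),66))
print("dome centre",tri(b,fb(602,118),a,fa(174,48)))
print("shaker base px pred scene", [(px(a,(x,-41,87))-[262,190])*2.768 for x in (570,577)],"top",(px(a,(577,-41,177))-[262,190])*2.768)
# board corners by hand scene/top
T=np.array([onz(b,*p,22) for p in((407,206),(493,201),(507,327),(418,333))])[:,:2]
U=np.array([onz(a,*p,22) for p in((356,196),(412,166),(491,209),(446,246))])[:,:2]
print(T.round(),T.mean(0),U.round(),U.mean(0))
bt=onz(b,358,120,150);print("bowl rim near",onz(b,358,185,130))
E
```

```text
[[ 657.   86.]
 [ 669. -158.]
 [ 406. -171.]
 [ 392.   73.]] [530.9 -42.5] 264.61632624125275 244.2974603896425 2.84985042025631 3.1462210427608923
dial pred [431.03938758 -47.51237926] burner [570.86624361 -40.55175196]
[[ 650.   95.]
 [ 666. -151.]
 [ 401. -162.]
 [ 394.   75.]] [527.7 -35.7] 261.2144011878191 241.44097644731457 3.4223576182400905 2.7108029343770443
dial pred [427.87035354 -41.67477436] burner [567.6206789  -33.31734888]
support z87 [570.86073632 -40.45574334  87.        ] [555.58951732 -21.86075777  87.        ] (array([573.94925514, -41.03456095,  60.44282063]), np.float64(0.5893851373341051))
dial bar ends z100 [457.89489154 -44.08753267 100.        ] [412.16677558 -46.56065615 100.        ] skirt z66 [432.23497234 -48.02241889  66.        ]
dome centre (array([580.38711248, -43.21857496, 165.47238786]), np.float64(1.2194558898360595))
shaker base px pred scene [array([177.1419403 , 118.75661548]), array([171.75238907, 114.86509525])] top [173.70795689  40.04378708]
[[ 680. -262.]
 [ 692. -495.]
 [ 356. -513.]
 [ 343. -279.]] [ 517.43004261 -387.49305352] [[ 667. -263.]
 [ 646. -501.]
 [ 362. -502.]
 [ 364. -285.]] [ 509.64684929 -387.80657233]
bowl rim near [ 712.88868456 -119.85113112  130.        ]
```

Both views agree: the shaker is at about (579,-42), the dial at (431,-47), hob yaw is about 3° and the board centre is about (515,-387). I'll write a helper for working out moves.

```bash
cat > mv.py <<'E'
import sys,numpy as np
from station import ctrl
from scipy.spatial.transform import Rotation as Ro
x,y,z,yaw=map(float,sys.argv[1:5])
s=ctrl.read_state();R=Ro.from_rotvec(s["tool_rot"]);p=np.array(s["ee_pos"])
c,n=np.cos(np.radians(yaw)),np.sin(np.radians(yaw))
T=Ro.from_matrix(np.array([[c,n,0],[n,-c,0],[0,0,-1]]))
print("t",s["time_s"],"pos",p.round(1),"F",np.round(s["wrist_force"],1),"M",np.round(s["torque"],2),"open",s["opening"],"q",np.round(s["qpos"],2))
print("linear",(R.inv().apply([x,y,z]-p)/10).round(2),"dr",(R.inv()*T).as_rotvec().round(3))
M=R.as_matrix();print("toolyaw",np.degrees(np.arctan2(M[1,0],M[0,0])).round(2),"z",M[:,2].round(3))
E
python3 mv.py 579 -42 250 3
```

```text
t 0.3 pos [ 151.8 -631.8  230.9] F [-0.4  0.5  0.1] M [0.03 0.   0.  ] open 1.0003393133630174 q [ 1.6   0.5  -0.43  1.55  0.22  1.14 -0.21]
linear [ 55.32 -47.37  -1.87] dr [-0.001  0.     0.183]
toolyaw 13.51 z [-0.     0.001 -1.   ]
```

>>> step_arm(linear=[[1,-1,-1],[3,-2.5,-2],[5,-4.5,-3],[8,-7,-3],[11,-9.5,-3],[14,-12,-3],[17,-14.5,-3],[20,-17,-3],[23,-19.5,-3],[26,-22,-3],[28,-24,-3],[29,-25,-3]], dr=[[0,0,0.01],[0,0,0.02],[0,0,0.03],[0,0,0.04],[0,0,0.05],[0,0,0.06],[0,0,0.07],[0,0,0.08],[0,0,0.09],[0,0,0.1],[0,0,0.1],[0,0,0.1]], fingers=8.5)

```text
time_s: 1.5
ee_pos: [377.2, -317.4, 262.0]
tool_rot: [3.134, 0.22, 0.001]
wrist_force: [-0.5, 0.7, 0.5]
opening: 0.996
```

```bash
python3 mv.py 579 -42 250 3
```

```text
t 1.5 pos [ 377.2 -317.4  262. ] F [-0.5  0.7  0.5] M [-0.03 -0.03  0.01] open 0.9958697063048739 q [ 1.2   0.2  -0.62  1.9   0.13  1.09 -0.91]
linear [ 23.83 -24.44   1.22] dr [ 0.    -0.001  0.088]
toolyaw 8.05 z [ 0.001  0.    -1.   ]
```

>>> step_arm(linear=[[2,-2,0],[5,-5,0],[8,-8,0],[11,-11,0],[14,-14,0],[17,-17,0],[20,-20,0.5],[22,-22.5,0.8],[23.3,-23.9,1.1],[23.8,-24.4,1.2],[23.8,-24.4,1.2],[23.8,-24.4,1.2]], dr=[[0,0,0.01],[0,0,0.02],[0,0,0.03],[0,0,0.04],[0,0,0.05],[0,0,0.06],[0,0,0.07],[0,0,0.08],[0,0,0.088],[0,0,0.088],[0,0,0.088],[0,0,0.088]])

```text
time_s: 2.7
ee_pos: [578.3, -44.2, 250.2]
tool_rot: [3.139, 0.08, 0.0]
wrist_force: [-0.4, 0.6, 0.7]
opening: 0.993
```

```bash
python3 mv.py 579 -42 113 3; python3 - <<'E'
from h import *
a,b=cam("scene"),cam("top")
out=np.hstack([crop(a,262,130,150,150,2.6),crop(b,250,160,150,150,2.6)]);cv2.imwrite("pics/p4.png",out)
E
```

```text
t 2.7 pos [578.3 -44.2 250.2] F [-0.4  0.6  0.7] M [ 0.01 -0.01 -0.01] open 0.9932431284054978 q [ 0.6   0.41 -0.73  1.7   0.3   1.14 -1.74]
linear [ 0.08 -0.23 13.72] dr [ 0.001 -0.    -0.002]
toolyaw 2.91 z [ 0.    -0.001 -1.   ]
```

View pics/p4.png

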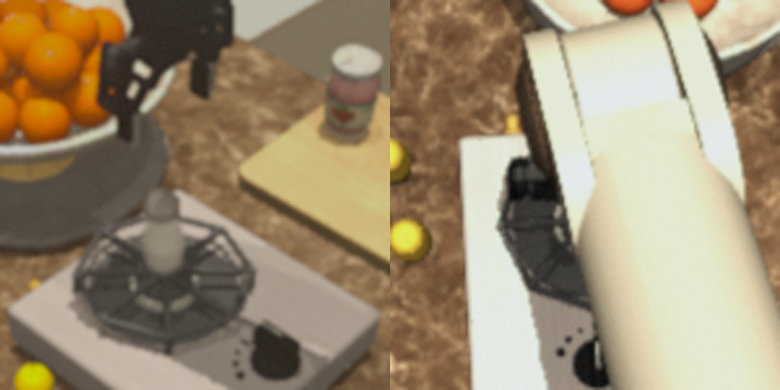

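The gripper hangs above the shaker and everything is undisturbed. The shaker is at crop (162,230) in the scene view. Going down and closing.

>>> step_arm(linear=[[0,-0.2,1],[0.1,-0.2,3],[0.1,-0.2,5],[0.1,-0.2,7],[0.1,-0.2,9],[0.1,-0.2,11],[0.1,-0.2,12.5],[0.1,-0.2,13.4],[0.1,-0.2,13.7],[0.1,-0.2,13.7]], dr=[[0,0,0],[0,0,0],[0,0,0],[0,0,0],[0,0,0],[0,0,0],[0,0,0],[0,0,0],[0,0,0],[0,0,0]])

```text
time_s: 3.8
ee_pos: [579.3, -42.7, 113.3]
tool_rot: [3.14, 0.078, 0.001]
wrist_force: [-0.2, -0.4, 0.4]
opening: 0.993
```

>>> step_arm(linear=[[0,0,0],[0,0,0],[0,0,0],[0,0,0],[0,0,0],[0,0,0],[0,0,0],[0,0,0],[0,0,0],[0,0,0]], dr=[[0,0,0],[0,0,0],[0,0,0],[0,0,0],[0,0,0],[0,0,0],[0,0,0],[0,0,0],[0,0,0],[0,0,0]], fingers=1.5)

```text
time_s: 4.8
ee_pos: [579.9, -42.7, 114.5]
tool_rot: [3.139, 0.078, 0.003]
wrist_force: [-1.0, -0.3, 6.0]
opening: 0.454
```

```bash
python3 mv.py 579 -42 260 3; python3 - <<'E'
from h import *
a=cam("scene")
cv2.imwrite("pics/p5.png",crop(a,262,110,150,170,3))
E
```

```text
t 4.8 pos [579.9 -42.7 114.5] F [-1.  -0.3  6. ] M [0.06 0.38 0.07] open 0.4535616803572223 q [ 0.52  0.57 -0.65  1.82  0.44  0.9  -1.85]
linear [ -0.06  -0.05 -14.55] dr [ 0.002 -0.002 -0.003]
toolyaw 2.85 z [ 0.002 -0.002 -1.   ]
```

View pics/p5.png

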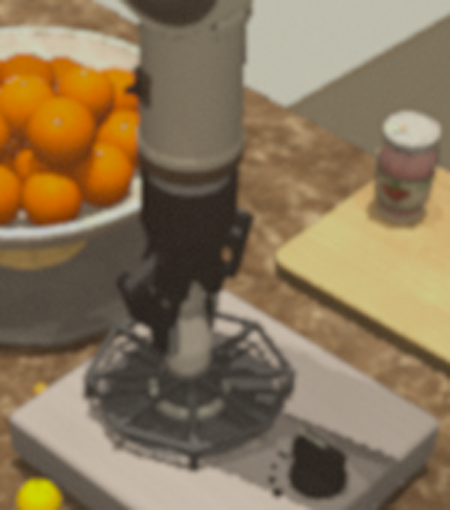

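The jaws are closed on the shaker at 39 mm, roughly its body width, and it stands upright at crop (190,340). Lifting slowly.

>>> step_arm(linear=[[0,0,-0.3],[0,0,-1],[0,0,-2.5],[0,0,-4.5],[0,0,-7],[0,0,-9.5],[0,0,-11.5],[0,0,-13],[0,0,-13.8],[0,0,-14],[0,0,-14]], dr=[[0,0,0],[0,0,0],[0,0,0],[0,0,0],[0,0,0],[0,0,0],[0,0,0],[0,0,0],[0,0,0],[0,0,0],[0,0,0]])

```text
time_s: 5.95
ee_pos: [579.4, -42.5, 254.2]
tool_rot: [3.139, 0.078, 0.002]
wrist_force: [0.0, 1.1, -1.0]
opening: 0.456
```

```bash
python3 mv.py 480 -375 230 3; python3 - <<'E'
from h import *
a=cam("scene")
cv2.imwrite("pics/p6.png",crop(a,262,60,150,170,3))
E
```

```text
t 5.95 pos [579.4 -42.5 254.2] F [ 0.   1.1 -1. ] M [-0.03 -0.04 -0.03] open 0.45649407359331007 q [ 0.6   0.41 -0.74  1.7   0.3   1.15 -1.75]
linear [-11.58  32.71   2.46] dr [ 0.002 -0.001 -0.003]
toolyaw 2.85 z [ 0.001 -0.002 -1.   ]
```

View pics/p6.png

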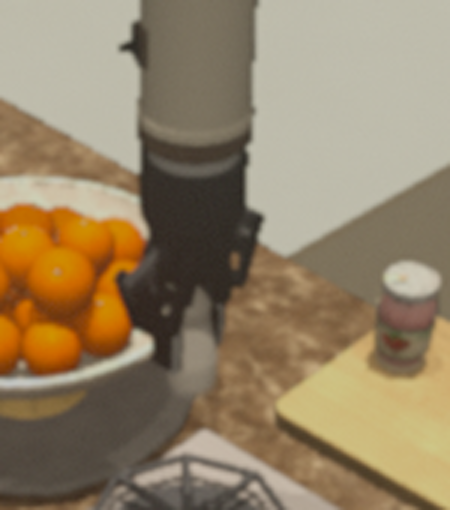

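The shaker is held upright, its underside at crop (193,392). Carrying it over the board.

>>> step_arm(linear=[[-0.4,1,0],[-1.2,3,0],[-2.4,6.5,0],[-3.6,10,0],[-4.8,13.5,0],[-6,17,0.5],[-7.3,20.5,1],[-8.5,24,1.5],[-9.7,27.5,2],[-10.7,30,2.3],[-11.3,32,2.5],[-11.6,32.7,2.5]], dr=[[0,0,0],[0,0,0],[0,0,0],[0,0,0],[0,0,0],[0,0,0],[0,0,0],[0,0,0],[0,0,0],[0,0,0],[0,0,0],[0,0,0]])

```text
time_s: 7.2
ee_pos: [476.7, -378.3, 227.4]
tool_rot: [3.14, 0.071, -0.004]
wrist_force: [-0.7, -0.6, -1.1]
opening: 0.454
```

```bash
python3 mv.py 480 -375 54 3; python3 - <<'E'
from h import *
a=cam("scene"); n=np.array([-33-579,579+42,0.]);n*=22/np.linalg.norm(n)
print((px(a,np.array([579,-42,227])+n)-[262,60])*3)
E
```

```text
t 7.2 pos [ 476.7 -378.3  227.4] F [-0.7 -0.6 -1.1] M [ 0.02 -0.02  0.01] open 0.4537969363618512 q [ 1.09  0.47 -0.62  1.66  0.3   1.11 -1.14]
linear [ 0.39 -0.33 17.34] dr [ 0.001  0.002 -0.007]
toolyaw 2.57 z [-0.002 -0.001 -1.   ]
[188.20317071 400.76236894]
```

>>> step_arm(linear=[[0,0,0.5],[0,0,2],[0,0,4],[0,0,6.5],[0,0,9],[0,0,11.5],[0,0,13.5],[0,0,15],[0,0,16],[0,0,16.7],[0,0,17],[0,0,17]], dr=[[0,0,0],[0,0,0],[0,0,0],[0,0,0],[0,0,0],[0,0,0],[0,0,0],[0,0,0],[0,0,0],[0,0,0],[0,0,0],[0,0,0]])

```text
time_s: 8.45
ee_pos: [476.9, -378.3, 57.9]
tool_rot: [3.14, 0.071, -0.002]
wrist_force: [0.2, 0.4, -1.4]
opening: 0.457
```

>>> step_arm(linear=[[0,0,0.2],[0,0,0.4],[0,0,0.5],[0,0,0.5]], dr=[[0,0,0],[0,0,0],[0,0,0],[0,0,0]])

```text
time_s: 8.85
ee_pos: [476.8, -378.4, 53.0]
tool_rot: [3.139, 0.071, -0.002]
wrist_force: [0.6, 0.9, -0.5]
opening: 0.46
```

```bash
python3 mv.py 480 -375 49 3; python3 - <<'E'
from h import *
a=cam("scene")
cv2.imwrite("pics/p7.png",crop(a,352,120,160,140,3.5))
E
```

```text
t 8.85 pos [ 476.8 -378.4   53. ] F [ 0.6  0.9 -0.5] M [ 0.02 -0.03 -0.01] open 0.46010288873359173 q [ 1.01  0.68 -0.52  1.77  0.45  0.81 -1.25]
linear [ 0.33 -0.33  0.4 ] dr [ 0.001  0.002 -0.007]
toolyaw 2.59 z [-0.002 -0.001 -1.   ]
```

View pics/p7.png

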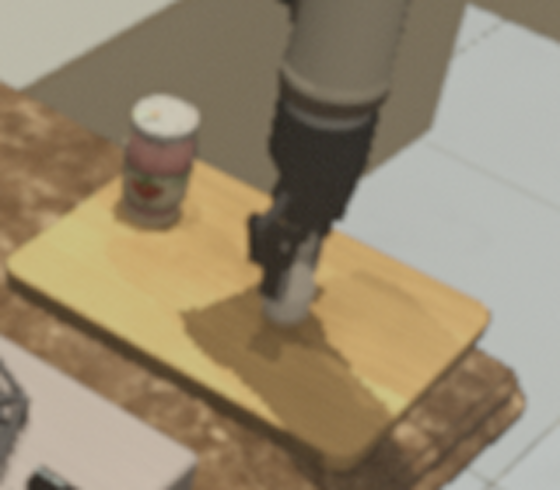

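The shaker is just above mid-board at crop (287,310), well clear of the jar at (160,160). I'll creep down to contact.

>>> step_arm(linear=[[0,0,0.1],[0,0,0.2],[0,0,0.3],[0,0,0.3]], dr=[[0,0,0],[0,0,0],[0,0,0],[0,0,0]])

```text
time_s: 9.3
ee_pos: [476.7, -378.3, 49.8]
tool_rot: [3.14, 0.071, -0.003]
wrist_force: [-0.6, -0.2, -0.2]
opening: 0.455
```

>>> step_arm(linear=[[0,0,0.05],[0,0,0.1],[0,0,0.15],[0,0,0.15]], dr=[[0,0,0],[0,0,0],[0,0,0],[0,0,0]])

```text
time_s: 9.7
ee_pos: [476.9, -378.4, 49.2]
tool_rot: [3.139, 0.071, -0.003]
wrist_force: [-2.5, 1.1, 7.9]
opening: 0.452
```

Contact (8 N). Letting go, then going up.

>>> step_arm(linear=[[0,0,0],[0,0,0],[0,0,0],[0,0,0],[0,0,0],[0,0,0],[0,0,0],[0,0,0]], dr=[[0,0,0],[0,0,0],[0,0,0],[0,0,0],[0,0,0],[0,0,0],[0,0,0],[0,0,0]], fingers=8.5)

```text
time_s: 10.5
ee_pos: [476.9, -378.4, 49.2]
tool_rot: [3.139, 0.071, -0.003]
wrist_force: [0.1, 0.2, -0.3]
opening: 0.993
```

>>> step_arm(linear=[[0,0,-0.5],[0,0,-1.5],[0,0,-3],[0,0,-5],[0,0,-7.5],[0,0,-10.5],[0,0,-13],[0,0,-14.5],[0,0,-15],[0,0,-15]], dr=[[0,0,0],[0,0,0],[0,0,0],[0,0,0],[0,0,0],[0,0,0],[0,0,0],[0,0,0],[0,0,0],[0,0,0]])

```text
time_s: 11.5
ee_pos: [477.3, -378.4, 199.9]
tool_rot: [3.138, 0.071, -0.002]
wrist_force: [0.2, -0.4, 0.1]
opening: 0.996
```

```bash
python3 mv.py 431 -47 200 -177; python3 - <<'E'
from h import *
a=cam("scene")
cv2.imwrite("pics/p8.png",crop(a,352,120,160,140,3.5))
E
```

```text
t 11.5 pos [ 477.3 -378.4  199.9] F [ 0.2 -0.4  0.1] M [ 0.02  0.04 -0.04] open 0.9964133638373054 q [ 1.08  0.49 -0.61  1.69  0.32  1.06 -1.16]
linear [ -3.13 -33.31  -0.1 ] dr [ 2.000e-03 -4.000e-03  3.134e+00]
toolyaw 2.58 z [-0.001 -0.003 -1.   ]
```

View pics/p8.png

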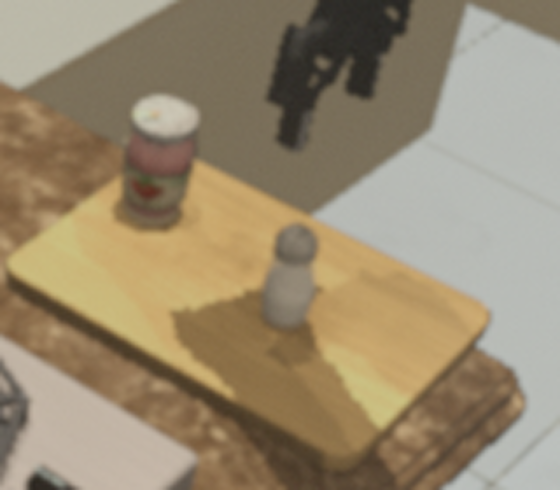

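The shaker stands upright on the board at crop (290,280), released, and the jar hasn't moved. The last joint will need range for the dial turn, so I'll test the half-turn direction.

>>> step_arm(linear=[[0,-0.5,-0.5],[0,-1,-1],[0,-2,-1.5]], dr=[[0,0,0.1],[0,0,0.2],[0,0,0.3]])

```text
time_s: 11.85
ee_pos: [474.6, -358.0, 211.8]
tool_rot: [3.115, -0.408, -0.008]
wrist_force: [-0.1, 0.1, -0.2]
opening: 0.995
```

```bash
python3 mv.py 431 -47 200 -177
```

```text
t 11.85 pos [ 474.6 -358.   211.8] F [-0.1  0.1 -0.2] M [-0.04  0.    0.03] open 0.995170528912371 q [ 1.03  0.45 -0.56  1.71  0.27  1.07 -1.45]
linear [-12.21 -28.93   1.22] dr [0.007 0.    2.829]
toolyaw -14.91 z [-0.005  0.001 -1.   ]
```

Turning clockwise lowers q7, so the anticlockwise dial turn moves away from the limit and no half turn is needed. Going back to 3°.

```bash
python3 mv.py 431 -47 190 3
```

```text
t 11.85 pos [ 474.6 -358.   211.8] F [-0.1  0.1 -0.2] M [-0.04  0.    0.03] open 0.995170528912371 q [ 1.03  0.45 -0.56  1.71  0.27  1.07 -1.45]
linear [-12.2  -28.93   2.22] dr [-0.     0.005 -0.313]
toolyaw -14.91 z [-0.005  0.001 -1.   ]
```

>>> step_arm(linear=[[-0.5,-1,0],[-1.5,-3.5,0],[-3,-7,0],[-4.5,-10.5,0],[-6,-14,0.5],[-7.5,-17.5,1],[-9,-21,1.5],[-10.5,-24.5,2],[-11.5,-27,2.2],[-12,-28.5,2.2],[-12.2,-28.9,2.2],[-12.2,-28.9,2.2]], dr=[[0,0,-0.03],[0,0,-0.06],[0,0,-0.1],[0,0,-0.14],[0,0,-0.18],[0,0,-0.22],[0,0,-0.25],[0,0,-0.28],[0,0,-0.31],[0,0,-0.31],[0,0,-0.31],[0,0,-0.31]], fingers=4.5)

```text
time_s: 13.05
ee_pos: [430.2, -47.0, 189.6]
tool_rot: [-3.14, -0.083, 0.01]
wrist_force: [-0.2, 0.4, -0.6]
opening: 0.528
```

```bash
python3 mv.py 432 -47 72.5 3; python3 - <<'E'
from h import *
a,b=cam("scene"),cam("top")
out=np.hstack([crop(a,310,150,130,150,3),crop(b,260,180,130,150,3)]);cv2.imwrite("pics/p9.png",out)
E
```

```text
t 13.05 pos [430.2 -47.  189.6] F [-0.2  0.4 -0.6] M [-0.01  0.01 -0.02] open 0.5282450451983233 q [ 0.77  0.21 -0.8   2.1   0.19  0.91 -1.65]
linear [ 0.25  0.02 11.71] dr [-0.001  0.006  0.001]
toolyaw 3.05 z [-0.006  0.001 -1.   ]
```

View pics/p9.png

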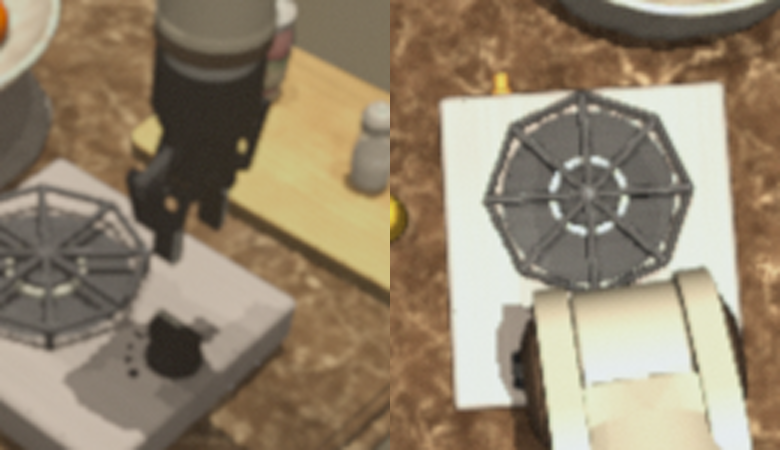

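The gripper is above the dial (scene crop (170,345)), the shaker still stands on the board, and the pan support hub is at top crop (588,192). One numeric cross-check of the dial before I go down.

```bash
python3 - <<'E'
from h import *
a,b=cam("scene"),cam("top")
hub=onz(b,326-.3,244-.3,87);print("hub",hub, "scene hub px pred",(px(a,hub)-[310,150])*3, "tri",tri(b,(325.7,243.7),a,(45/3+309.7,254/3+149.7)))
e=np.array([np.cos(.052),np.sin(.052),0]);print("dial from hub",hub-140*e)
for k in(22,-22,28):print(k,(px(a,np.array([432,-47,100])+k*e)-[262,190])*2.767)
print("skirt front",(px(a,(432,-47,66.5))-[262,190])*2.767)
img=cv2.imread("pics/scene0.png");im=cv2.cvtColor(img,cv2.COLOR_BGR2GRAY)
m=(im<60).astype(np.uint8);m[:248]=0;m[290:]=0;m[:,:355]=0;m[:,385:]=0
ys,xs=np.nonzero(m);print("scene dial blob",xs.min(),xs.max(),ys.min(),ys.max(),"pred skirt",[px(a,np.array([432,-47,66.5])+24*np.array([np.cos(t),np.sin(t),0])).round(1) for t in np.arange(0,6.28,.785)])
E
```

```text
hub [572.33528493 -39.40821733  87.        ] scene hub px pred [ 44.68512584 248.20674691] tri (array([573.03197436, -39.58482988,  80.6385764 ]), np.float64(0.006531783119901818))
dial from hub [432.52452229 -46.68493692  87.        ]
22 [276.22995932 173.62004379]
-22 [316.66523375 199.8030752 ]
28 [270.83422761 170.12614855]
skirt front [293.00221718 212.84316899]
scene dial blob 360 376 256 275 pred skirt [array([360.5, 261.6]), array([357.9, 266.7]), array([361.1, 272.1]), array([368.4, 274.5]), array([375.4, 272.4]), array([377.9, 267.1]), array([374.5, 261.9]), array([367.4, 259.6])]
```

Everything agrees: dial at (432.5,-46.8), within 1–2 mm. Going down.

>>> step_arm(linear=[[0.1,0,1],[0.2,0,3],[0.25,0,5],[0.25,0,7],[0.25,0,8.5],[0.25,0,10],[0.25,0,11],[0.25,0,11.5],[0.25,0,11.7],[0.25,0,11.7]], dr=[[0,0.006,0],[0,0.006,0],[0,0.006,0],[0,0.006,0],[0,0.006,0],[0,0.006,0],[0,0.006,0],[0,0.006,0],[0,0.006,0],[0,0.006,0]])

```text
time_s: 14.25
ee_pos: [432.9, -48.3, 73.0]
tool_rot: [-3.14, -0.076, -0.001]
wrist_force: [0.0, -0.6, -0.3]
opening: 0.523
```

>>> step_arm(linear=[[0,0,0],[0,0,0],[0,0,0],[0,0,0],[0,0,0],[0,0,0],[0,0,0],[0,0,0],[0,0,0]], dr=[[0,0,0],[0,0,0],[0,0,0],[0,0,0],[0,0,0],[0,0,0],[0,0,0],[0,0,0],[0,0,0]], fingers=0)

```text
time_s: 15.15
ee_pos: [433.4, -47.8, 73.7]
tool_rot: [-3.14, -0.077, -0.003]
wrist_force: [-1.1, 2.4, 5.7]
opening: 0.13
```

```bash
python3 mv.py 432.5 -46.8 72.5 3
```

```text
t 15.15 pos [433.4 -47.8  73.7] F [-1.1  2.4  5.7] M [0.39 0.3  0.06] open 0.12993403944269652 q [ 0.63  0.43 -0.67  2.18  0.43  0.66 -1.87]
linear [-0.09 -0.1   0.12] dr [-0.001 -0.002 -0.003]
toolyaw 2.81 z [ 0.002  0.001 -1.   ]
```

Jaws at 11 mm on the 12 mm bar. Starting the turn.

>>> step_arm(linear=[[0,0,0],[0,0,0],[0,0,0],[0,0,0],[0,0,0],[0,0,0],[0,0,0],[0,0,0]], dr=[[0,0,-0.05],[0,0,-0.1],[0,0,-0.17],[0,0,-0.24],[0,0,-0.31],[0,0,-0.38],[0,0,-0.45],[0,0,-0.5]])

```text
time_s: 15.95
ee_pos: [433.1, -46.8, 73.8]
tool_rot: [-3.021, -0.856, -0.004]
wrist_force: [-0.3, 4.7, -0.6]
opening: 0.132
```

```bash
python3 mv.py 433 -47.5 73.5 71.6
```

```text
t 15.95 pos [433.1 -46.8  73.8] F [-0.3  4.7 -0.6] M [ 0.72  0.13 -0.09] open 0.13239322852705593 q [ 0.73  0.46 -0.79  2.18  0.52  0.69 -1.45]
linear [-0.05  0.06  0.03] dr [ 0.    -0.003 -0.698]
toolyaw 31.63 z [ 0.002  0.002 -1.   ]
```

>>> step_arm(linear=[[0,0,0],[0,0,0],[0,0,0],[0,0,0],[0,0,0],[0,0,0],[0,0,0],[0,0,0],[0,0,0],[0,0,0],[0,0,0],[0,0,0]], dr=[[0,0,-0.05],[0,0,-0.11],[0,0,-0.18],[0,0,-0.25],[0,0,-0.32],[0,0,-0.39],[0,0,-0.46],[0,0,-0.53],[0,0,-0.6],[0,0,-0.66],[0,0,-0.7],[0,0,-0.7]])

```text
time_s: 17.15
ee_pos: [432.0, -45.7, 73.8]
tool_rot: [-2.542, -1.841, -0.003]
wrist_force: [-2.6, 4.5, 3.3]
opening: 0.128
```

```bash
python3 mv.py 433 -47.5 73.5 71.6; python3 - <<'E'
from h import *
a,b=cam("scene"),cam("top")
out=np.hstack([crop(a,310,170,130,130,3),crop(b,260,190,120,130,3)]);cv2.imwrite("pics/p10.png",out)
E
```

```text
t 17.15 pos [432.  -45.7  73.8] F [-2.6  4.5  3.3] M [ 0.78  0.66 -0.1 ] open 0.12810435662373534 q [ 0.85  0.53 -0.96  2.18  0.65  0.75 -0.86]
linear [-0.14  0.15  0.03] dr [-0.001 -0.003  0.004]
toolyaw 71.82 z [ 0.     0.003 -1.   ]
```

View pics/p10.png

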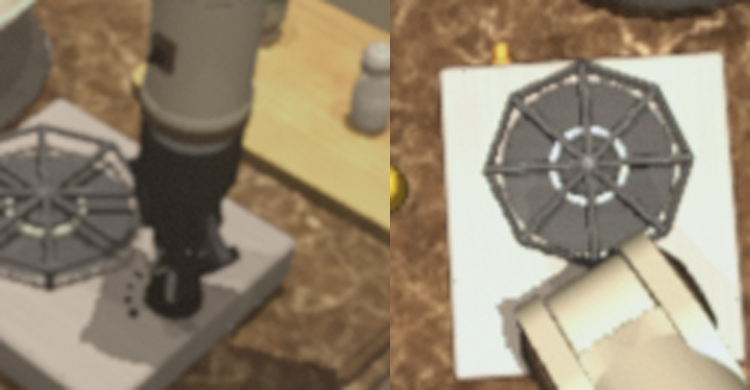

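The fingers hold the dial bar with the nose toward the large dot (scene crop (172,285)). The shaker stands on the board at (370,90). One last reading of steadiness before I hand in.

```bash
python3 mv.py 432 -45.7 73.8 71.8 && python3 -c "
from station import ctrl;print(ctrl.sign_off())"
```

```text
t 17.25 pos [432.  -45.7  73.8] F [-4.2  3.9  2.6] M [ 0.83  0.66 -0.13] open 0.1319748907040214 q [ 0.85  0.53 -0.96  2.18  0.65  0.75 -0.86]
linear [-0.  0. -0.] dr [-0.001 -0.003 -0.001]
toolyaw 71.76 z [ 0.     0.003 -1.   ]
the job is handed in; nothing more can be done
None
```

I moved the salt shaker onto the chopping board, let go of it, then turned the dial anticlockwise to the third click. I handed the job in at 17.3 s with the gripper still holding the dial there.

- **Shaker:** it stands upright at about (477, -378) mm, roughly 170 mm from the jam jar (centre to centre). The pictures after release and at the end show it upright.
- **Dial:** the gripper had turned 1.20 rad from the off position, and 1.05 to 1.35 counts. The gripper held steady over the last two readings. The jaws are closed at about 11 mm on the 12 mm bar. The return torque was about 0.10–0.13 Nm, against 0.11 Nm expected at that click. I inferred the angle from the gripper, because it hides the pointer in the last picture.
- **Forces:** the highest wrist force shown after any move was about 8 N.
- **Other objects:** I touched nothing else. The jar hadn't moved after the release; I didn't measure the cup, saucer or pepper mill again at the end.
- **Measurement differences:** my two-view heights for the shaker dome and pan support read 4–6 mm lower than the text's figures. The pan support's first reading was much lower because the shaker hid its centre. The two views differed by up to 8 mm on the hob and board centres.

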